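# Slack off the bench winch at its ratchet pawl

### The arm

A 6-joint arm with a two-finger parallel gripper is mounted at the origin on a cart in front of the work surface, level with it; the furniture and walls round the work are solid. World frame = base frame: x ahead of the robot, y to its left, z up, the work surface at z = 0. Lengths are in mm, angles in rad, forces in N, time in s.
With the tool pointing down it reaches from about 300 to 775 mm from the base axis. Payload 14.6 kg.
Tool frame: the origin (TCP) lies at the very end of the fingers, on their centre line; the grasp point (between the pads) lies 19 mm behind it; z points along the fingers, y is the line along which they close (so a half turn about z gives the same grasp; the last joint's range is limited). The gripper opens to 94 mm and grips with 3 to 60 N. Pads are 16 mm wide; open, the fingers measure 119 mm over their backs; the gripper's body (75 mm by 177 mm) begins 78 mm behind the grasp point.
Start: joints at [-1.19, 0.3, 1.521, -0, 1.321, -0.067], TCP at [238.133, -495.764, 205.446] pointing down, gripper open.
Joint ranges: [-3.03, 3.03], [-0.79, 2.21], [0.23, 2.52], [-1.04, 4.18], [0, 3.07], [-2.55, 2.55]. Speed limits (rad/s): [2.22, 2.22, 2.57, 3.14, 3.14, 3.14].

### API

Orientations are given as [roll, pitch, yaw] about the fixed x, y, z axes, in that order (R = Rz(yaw) Ry(pitch) Rx(roll)).
In Python, from cell import manip, optics gives the robot as it stands.
- The arm moves only by the shell command python3 -m crank 'ROWS' [FORCE]. ROWS is JSON, a list of rows, each a list of 7 numbers: the opening in per cent of the stroke, from 0 (shut) to 100 (fully open), then the shift along the tool's x, y, z in mm, then the turn, a rotation vector about the tool's x, y, z in rad. A call has 1 to 10 rows; each row is the pose to reach, as a shift and turn from the pose commanded when the call began, along the tool's axes at that moment; what a row does not reach only later rows make up. A row lasts 1/10 s, in which the tool goes at most 50 mm and 8.59 degrees, less where a joint would pass 70% of its speed; a pose out of reach is approached as far as the arm can. A call with a gripper value outside its range is refused whole. The fingers move at their own pace and stop on an object; FORCE is the grip in N (left out, the last holds). Time passes only in rows, so rows that repeat a pose let the fingers close. It gives the time, the measured TCP pose, the force, the opening and the grip force at its end, in the units of the state.
- manip.read_state(): the state, without advancing time (a new reading comes with each control period).
- optics.camera(name): name is "side" or "top"; returns (picture, depth): 384x512x3 uint8, red, green, blue; 384x512 float32, mm along the optical axis (not along the pixel's ray), 0 where there is no reading.
- optics.calibration(name): a dict with "camera_matrix" (3x3 intrinsics, pixels), "R" (3x3) and "t" (3): a world point X has camera coordinates R X + t. Camera axes: x right, y down, z forward; pixel columns grow to the right and rows downward; lengths in mm; the calibration is good to about 2 mm. A picture is of the moment at which its call begins. calibration takes no time and is no camera call.
- manip.sign_off(): hands the job in; it is judged then, once.
The state is a dict: "clock": time; "joints": joint angles; "qd": joint speeds; "effort": joint torques, N m; "eef_pos": TCP position; "eef_rot": TCP orientation; "wrist_force": force on the tool from outside, world axes, zero at the start; "moment": the same for the moment, N m; "finger_gap": finger opening in mm; "finger_force": force on a finger pad.
Only numpy, scipy, OpenCV 4.12 (cv2) and the standard library are available. Lean on these libraries where they do the work, as an engineer would, in place of code of your own. Each camera call takes 0.05 s, during which the arm holds its last target. There are 200 camera calls.

### The job

Slack off the small hand winch on the bench: lift its ratchet pawl clear of the toothed wheel by gently pressing the pawl's thumb bar down, hold it so while the loaded drum creeps back by itself, and let the pawl drop again so that it catches and holds the drum with the crank arm hanging straight down over the index tab. Do not let the drum run past that tooth, and never force the pawl hard against its stop: it is slender and bends.

Things in the scene. Friction and masses are not known exactly. Their poses are not given: they have to be found in the camera images.
- winch: Hand winch screwed to the bench. Origin on the bench top under its frame; x to its back, y to the side with the pawl's thumb bar, z up; yaw within 0.25 rad of the world's. Base plate x +-60, y -85 to 90 mm, 10 mm thick; upright behind (x 40 to 48). Drum and pawl sit on a head plate in front of the upright (x 34 to 40), up to 180 high. No part stands more than 16 N.
- axle (a point): Nominal middle of the ratchet wheel, 80 mm above the bench; axle along winch x. The head plate is screwed on up to 10 mm higher or lower, differently each time, with wheel, crank and pawl. Wheel 10 mm wide, 18 saw teeth, radius 44 to 50 mm. In front of it (11 to 47 mm towards -x) the dark crank arm, 41 mm from axle to its black knob (16 mm thick, along x).
- index_tab (a point): Top of the small fixed steel tab on the base plate, right under the axle, 15 mm above the bench: the crank arm hangs over it when straight down.
- press_point (a point): Nominal top middle of the thumb bar, pawl seated: 155 mm above the bench at x -15, y 71 mm. Fixed to the frame: it follows neither pawl nor head plate, so the bar's top is really 144.5 to 166 mm up; find it by feel. Round bar, 12 mm thick, 32 mm long along x, on the pawl's tail; nothing stands above it. Pressed down 4 to 4.5 mm it lifts the nose clear; hard stop at 5 to 5.5 mm.
- drum (a joint): Turn of the drum, rad: 0 = crank arm straight down; larger = wound up; at 1.57 the arm points level to +y. Tooth pitch 0.349: the pawl holds it at 0, 0.349, 0.698.. (+-0.03). Its load turns it back at about 0.13 rad/s (oil damper) while the pawl is clear. Starts 2 to 5 teeth above 0, and may creep down to its tooth in the first 3 s.
- pawl (a joint): Swing of the pawl about a pin (along x) 30 mm from the thumb bar, 55 mm above and 41 mm to +y of the axle, rad; larger = nose up, bar down. Seated about -0.01, clear of the teeth from 0.12, hard stop at 0.165. A spring resists: 3 N at the bar seated, 5 to 7 N lifted; the loaded tooth grips the nose, so 7 to 12 N until it slips free. Let go, it drops onto the wheel.

How it is judged:
By the outcome, as a careful person would: the job done as asked, in the order asked, and still so for the second after the job is handed in, with the robot touching nothing.
It also fails if it takes over 70 s, if anything falls off the work surface, if the arm or the gripper's body presses on something with over 40 N, if the wrist force passes 120 N, or if a joint passes its speed limit or range.

## Working session

There is one attempt and no reset: what is moved stays moved. The work goes in short steps, Python scripts to look and compute and a shell command to move; the robot and the scene stay as the last step left them, time stands still between calls to the robot, and variables do not carry over. Pictures are saved under pics/ and viewed, at most 10 in all, crops included, and the job is handed in when it is done.

```bash
ls; mkdir -p pics
python3 - <<'E'
from cell import manip, optics
import cv2,numpy as np
s=manip.read_state()
print({k:np.round(v,3).tolist() for k,v in s.items()})
ims=[]
for n in("side","top"):
    p,d=optics.camera(n);np.savez(f'{n}0.npz',p=p,d=d)
    c=optics.calibration(n);print(n,np.round(c["camera_matrix"],1).tolist(),np.round(c["R"],3).tolist(),np.round(c["t"],1).tolist())
    ims.append(p[:,:,::-1])
cv2.imwrite('pics/a.png',cv2.resize(ims[0],(768,576)));cv2.imwrite('pics/b.png',cv2.resize(ims[1],(768,576)))
E
```

```text
pics
{'clock': 0.0, 'joints': [-1.19, 0.3, 1.522, -0.0, 1.321, -0.067], 'qd': [0.0, -0.0, 0.001, 0.001, -0.001, -0.001], 'effort': [0.0, -53.18, -35.274, 0.071, 0.024, -0.0], 'eef_pos': [238.048, -495.526, 204.9], 'eef_rot': [-3.14, -0.0, 0.448], 'wrist_force': [-0.565, 0.248, -0.192], 'moment': [0.009, -0.059, 0.024], 'finger_force': 0.0, 'finger_gap': 93.903}
side [[357.7, 0.0, 251.6], [0.0, 357.7, 184.2], [0.0, 0.0, 1.0]] [[0.869, 0.495, -0.019], [0.236, -0.448, -0.862], [-0.435, 0.745, -0.506]] [-524.7, 93.4, 927.3]
top [[420.8, 0.0, 257.6], [0.0, 420.8, 191.8], [0.0, 0.0, 1.0]] [[-0.029, -0.999, 0.014], [-0.997, 0.028, -0.075], [0.074, -0.016, -0.997]] [251.9, 440.3, 943.5]
```

View pics/a.png

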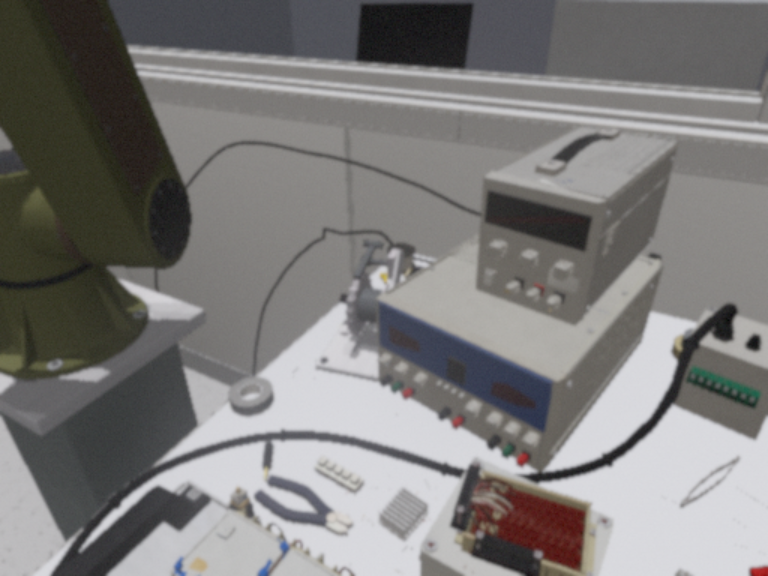

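View pics/b.png

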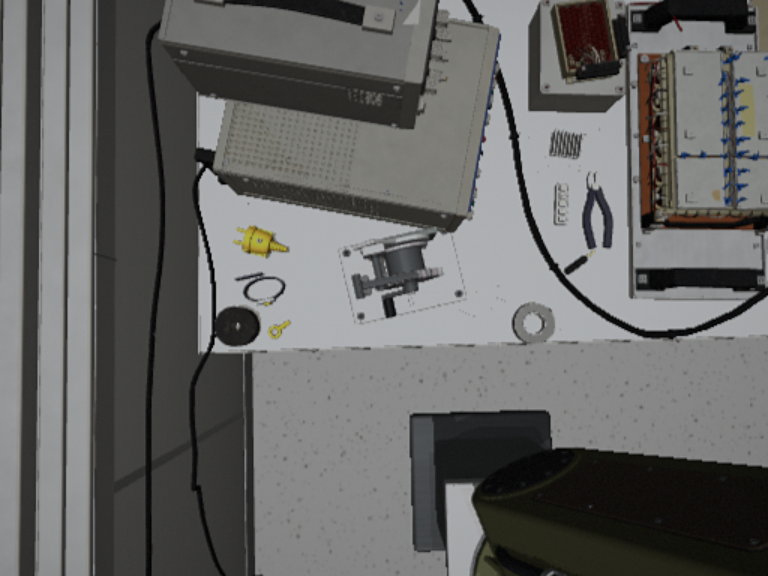

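The side view shows the winch half hidden behind the instrument at about (375,300) of the 768-wide picture. The top view shows its plate with corners near (340,247), (450,228), (466,293) and (360,323), the thumb bar near (357,287) and the black knob near (390,303).

Run:
```python
import cv2,numpy as np
p=np.load('top0.npz')['p'][:,:,::-1];q=np.load('side0.npz')['p'][:,:,::-1]
a=cv2.resize(p[145:225,215:320],None,fx=7.6,fy=7.5,interpolation=cv2.INTER_CUBIC)
cv2.imwrite('pics/c.png',a)
```

```text
(no output)
```

View pics/c.png

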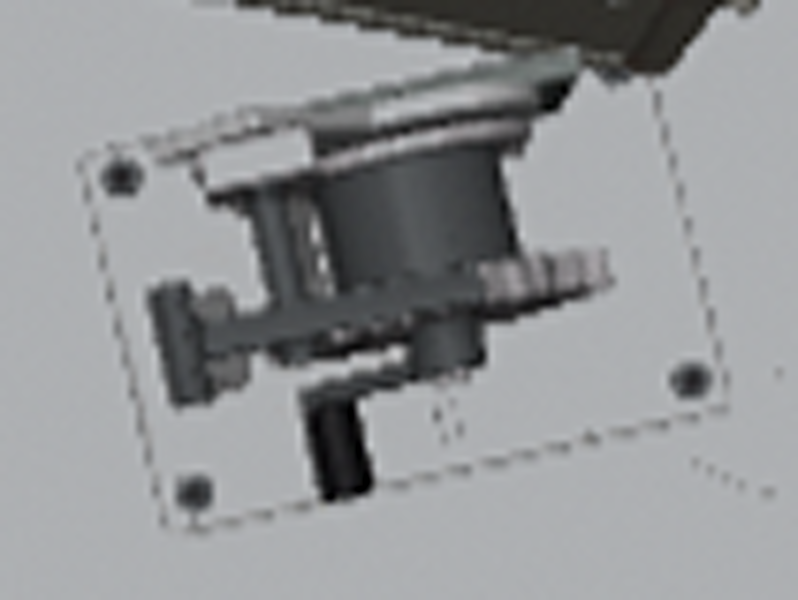

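The crop shows plate corners at (82,158), (165,528) and (727,408), the thumb bar's ends at (170,285) and (192,403), and the knob at (340,445).

```bash
cat > h.py <<'E'
import numpy as np
from cell import manip, optics
from scipy.optimize import least_squares
from scipy.spatial.transform import Rotation as Ro
def cal(n):
    c=optics.calibration(n);return [np.array(c[k],float) for k in("camera_matrix","R","t")]
def proj(n,X):
    K,R,t=cal(n);c=R@np.array(X).T+t[:,None];u=K@c;return (u[:2]/u[2]).T
def at_z(n,uv,z):
    K,R,t=cal(n);r=R.T@np.linalg.inv(K)@[*uv,1];o=-R.T@t;return o+r*(z-o[2])/r[2]
def cloud(n,d):
    K,R,t=cal(n);v,u=np.mgrid[:384,:512];c=np.stack([u*d,v*d,d],-1)@np.linalg.inv(K).T
    return (c-t)@R
def wpose(p):  # x,y,yaw
    c,s=np.cos(p[2]),np.sin(p[2]);return np.array([[c,-s,0],[s,c,0],[0,0,1]]),np.array([p[0],p[1],0])
E
python3 - <<'E'
from h import *
cp=lambda u,v:(215+(u+.5)/7.6-.5,145+(v+.5)/7.5-.5)
pl=np.array([cp(82,158),cp(165,528),cp(727,408)]);W=np.array([[60,90,10],[-60,90,10],[-60,-85,10.]])
def f(p):
    R,o=wpose(p);return (proj('top',W@R.T+o)-pl).ravel()
r=least_squares(f,[500,100,0],x_scale=[100,100,.1]);print(r.x,r.fun)
R,o=wpose(r.x)
print('press',R@[-15,71,155]+o,'index',R@[0,0,15]+o,'axle',R@[0,0,80]+o)
for uv in((170,285),(182,343),(192,403)):
    X=at_z('top',cp(*uv),155);print('bar in winch',R.T@(X-o))
d=np.load('top0.npz')['d'];P=(cloud('top',d)-o)@R
for uv in((182,343),(180,320),(186,370),(338,445),(330,420),(345,470),(330,395),(20,300),(110,260)):
    u,v=np.round(cp(*uv)).astype(int);print(uv,np.round(P[v,u]))
print(proj('side',(np.array([[-47,0,80],[-15,71,155],[0,0,15.],[-5,0,80]])@R.T+o)))
E
```

```text
[4.70310196e+02 2.12966239e+02 1.92486981e-01] [-0.48273633 -0.89873514 -0.13127209  0.82342814  0.61636353  0.05080082]
press [442.0048851  279.78546817 155.        ] index [470.31019566 212.96623895  15.        ] axle [470.31019566 212.96623895  80.        ]
bar in winch [ -1.06578765  69.93756975 155.        ]
bar in winch [-16.46216213  70.20126392 155.        ]
bar in winch [-32.21207351  71.07401286 155.        ]
(182, 343) [-16.  69. 154.]
(180, 320) [-10.  70. 151.]
(186, 370) [-23.  71. 150.]
(338, 445) [-47.  35.  65.]
(330, 420) [-41.  35.  63.]
(345, 470) [-54.  34.  64.]
(330, 395) [-32.  34.  65.]
(20, 300) [ 19. 118.   0.]
(110, 260) [26. 88.  7.]
[[227.83633333 198.2231972 ]
 [249.47080444 158.99967185]
 [247.10025843 223.67860984]
 [244.40154669 201.03301053]]
```

Run:
```python
from h import *
d=np.load('top0.npz')['d'];P=cloud('top',d)[d>0]
for x0 in range(250,900,50):
    row=[]
    for y0 in range(-600,650,50):
        m=(P[:,0]>=x0)&(P[:,0]<x0+50)&(P[:,1]>=y0)&(P[:,1]<y0+50)
        row.append(int(np.percentile(P[m,2],99)) if m.sum()>3 else -1)
    print(x0,row)
d=np.load('side0.npz')['d'];P=cloud('side',d)[d>0]
m=(P[:,0]>300)&(P[:,0]<1100)&(P[:,1]>-300)&(P[:,1]<700)&(P[:,2]<700)&(P[:,2]>220);print(P[m].min(0),P[m].max(0))
# tool target: yaw so that tool y lies along winch x, down
s=manip.read_state();R0=Ro.from_euler('xyz',s['eef_rot'])
dl=np.array([442,280,225])-s['eef_pos'];print('shift',R0.inv().apply(dl))
for yaw in(.192+np.pi/2,.192-np.pi/2):
    print('turn',(R0.inv()*Ro.from_euler('xyz',[np.pi,0,yaw])).as_rotvec())
```

```text
250 [-740, -739, -741, -741, -741, -741, -740, -741, -741, -741, -739, 527, -740, -742, -741, -740, -741, -739, -740, -739, -739, -742, 176, 342, 353]
300 [-736, -741, -740, -739, -739, -740, -741, -740, -742, -739, -742, -740, -741, -739, -280, -741, -742, -739, -741, -739, -739, -739, 168, 344, 353]
350 [-1, -1, -1, -1, -1, 4, 19, 15, 15, 15, 14, 20, 22, 4, 4, 4, 4, 11, 4, 7, 42, 43, 159, 344, 354]
400 [-1, -1, -1, -1, 1, 35, 67, 66, 66, 26, 14, 19, 21, 4, 15, 82, 141, 153, 4, 6, 42, 43, 149, 345, 354]
450 [-1, -1, -1, -1, 3, 23, 66, 67, 66, 26, 13, 15, 4, 4, 13, 124, 152, 156, 12, 20, 21, 19, 134, 343, 354]
500 [-1, -1, -1, -1, 1, 92, 95, 94, 94, 85, 11, 18, 16, 4, 155, 158, 155, 153, 14, 24, 40, 35, 119, 342, 354]
550 [-1, -1, -1, -1, -1, 96, 110, 107, 96, 22, 12, 19, 14, 4, 156, 157, 158, 157, 157, 157, 156, 151, 119, 344, 354]
600 [-1, -1, -1, -1, -1, 98, 112, 106, 102, 23, 18, 12, 15, 34, 156, 156, 320, 258, 156, 157, 157, 156, 136, 343, 355]
650 [-1, -1, -1, -1, -1, 97, 109, 105, 96, 22, 21, 22, 15, 152, 156, 319, 331, 323, 322, 322, 322, 322, 156, 347, 356]
700 [-1, -1, -1, -1, -1, 98, 107, 109, 97, 80, 125, 124, 80, 155, 156, 320, 333, 336, 340, 337, 330, 322, 177, 339, 356]
750 [-1, -1, -1, -1, -1, 97, 113, 96, 95, 122, 120, 115, 79, 156, 157, 248, -1, -1, -1, -1, -1, 3, 197, 293, 132]
800 [-1, -1, -1, -1, 23, 66, 66, 66, 65, 121, 121, 103, 78, 69, 65, -1, -1, -1, -1, -1, -1, -1, -1, 134, 132]
850 [-1, -1, -1, -1, 22, 67, 67, 66, 66, 81, 90, 82, 75, 68, 79, -1, -1, -1, -1, -1, -1, -1, -1, 106, 106]
[300.03107009 154.85253557 220.00097042] [968.48318338 633.85061168 391.44644274]
shift [ 519.64413887 -610.79695238  -19.38535702]
turn [-7.97335239e-04 -7.25090618e-04 -1.31496107e+00]
turn [-7.77660871e-04  8.55143344e-04  1.82663130e+00]
```

```bash
python3 -m crank '[[0,26,-30,-1,0,0,-0.065],[0,52,-61,-2,0,0,-0.13],[0,78,-92,-3,0,0,-0.2],[0,104,-122,-4,0,0,-0.26],[0,130,-153,-5,0,0,-0.33],[0,156,-183,-6,0,0,-0.39],[0,182,-214,-7,0,0,-0.46],[0,208,-244,-8,0,0,-0.53],[0,234,-275,-9,0,0,-0.59],[0,260,-305,-10,0,0,-0.657]]' 20
python3 - <<'E'
from h import *
s=manip.read_state();R0=Ro.from_euler('xyz',s['eef_rot'])
dl=np.array([442,280,215])-s['eef_pos'];print('shift',R0.inv().apply(dl),s['eef_pos'],s['joints'])
print('turn',(R0.inv()*Ro.from_euler('xyz',[np.pi,0,.192+np.pi/2])).as_rotvec())
E
```

```text
clock: 1.1
eef_pos: [340.4, -106.7, 215.5]
eef_rot: [3.141, -0.0, 1.107]
wrist_force: [1.2, -0.7, 0.8]
finger_gap: 17.4
finger_force: 0.0
shift [391.28096177 -82.06469257   0.47548731] [ 340.35636601 -106.65743321  215.48157095] [-4.06478081e-01 -1.59663813e-01  1.98884677e+00  8.19632615e-06
  1.31225484e+00  5.73181864e-02]
turn [ 1.54089376e-04  3.43692152e-05 -6.55798361e-01]
```

```bash
python3 -m crank '[[0,40,-8,0,0,0,-0.065],[0,80,-16,0,0,0,-0.13],[0,120,-25,0,0,0,-0.2],[0,160,-33,0,0,0,-0.26],[0,200,-41,0,0,0,-0.33],[0,240,-49,0,0,0,-0.39],[0,280,-57,0,0,0,-0.46],[0,320,-66,0,0,0,-0.53],[0,360,-75,0,0,0,-0.59],[0,391,-82,0,0,0,-0.656]]'
python3 - <<'E'
from h import *
import cv2
s=manip.read_state();print(s['eef_pos'],s['eef_rot'],s['joints'],s['wrist_force'])
a=[]
for n,(r,c) in(("side",(120,190)),("top",(130,200))):
    p,d=optics.camera(n);np.savez(f'{n}1.npz',p=p,d=d)
    a.append(cv2.resize(p[r:r+120,c:c+130,::-1],(400,370),interpolation=cv2.INTER_CUBIC))
cv2.imwrite('pics/d.png',np.hstack(a))
E
```

```text
clock: 2.1
eef_pos: [442.8, 280.0, 215.0]
eef_rot: [-3.141, 0.0, 1.764]
wrist_force: [1.0, -1.1, 1.1]
finger_gap: 0.2
finger_force: 0.0
[442.82117789 280.02107434 214.99032051] [-3.14097780e+00  1.13968630e-04  1.76422521e+00] [4.93920763e-01 2.34532809e-01 1.58111936e+00 7.53649937e-05
 1.32656152e+00 3.00473666e-01] [ 1.0475971  -1.05129487  1.10253931]
```

View pics/d.png

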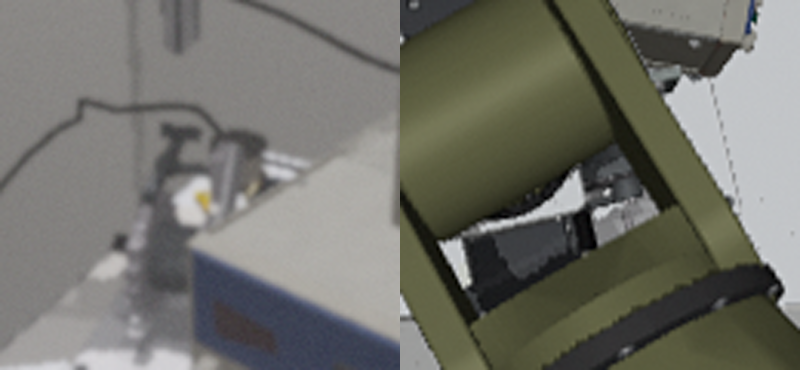

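The left half (side camera) shows the shut fingers above the thumb bar at (180,130), and the dark knob left of the toothed wheel near (120,240). The right half (top camera) is mostly covered by the arm. I'll track the knob in the side view.

Run:
```python
from h import *
R,o=wpose([470.31,212.97,.1925])
k=np.array([400/130,370/120])
for dz in(-8,0,8):
  for x in(-45,-30):
    A=np.array([1.396,1.047,.698,.349,0]);X=np.stack([0*A+x,41*np.sin(A),80+dz-41*np.cos(A)],-1)
    print(dz,x,np.round((proj('side',X@R.T+o)-[190,120])*k).astype(int).tolist())
for z in(145,155,166):print(z,np.round((proj('side',[R@[-15,71,z]+o])-[190,120])*k))
d=np.load('side1.npz');P=(cloud('side',d['d'])-o)@R
for u,v in((120,240),(118,246),(165,130),(185,130),(140,300)):
    c,r=int(190+u/k[0]),int(120+v/k[1]);print(u,v,d['p'][r,c],np.round(P[r,c]))
dd=np.load('top1.npz');P=(cloud('top',dd['d'])-o)@R
m=(dd['p'].max(-1)<45)&(abs(P[...,0]+38)<14)&(P[...,1]>-10)&(P[...,1]<55)&(P[...,2]>25)&(P[...,2]<120)
print(m.sum(),np.median(P[m],0) if m.any() else 0,np.argwhere(m).mean(0))
d=np.load('side1.npz');P=(cloud('side',d['d'])-o)@R
# wheel disc points & thumb bar top from side depth
m=(abs(P[...,0]+15)<14)&(abs(P[...,1]-71)<8)&(P[...,2]>130)&(P[...,2]<175);print('bar',m.sum(),np.percentile(P[m],[2,50,90,98],axis=0))
```

```text
-8 -45 [[138, 232], [137, 249], [133, 266], [128, 281], [122, 293]]
-8 -30 [[156, 234], [154, 252], [151, 269], [146, 284], [140, 297]]
0 -45 [[138, 223], [136, 240], [133, 257], [128, 273], [121, 285]]
0 -30 [[155, 226], [154, 243], [150, 261], [145, 276], [139, 288]]
8 -45 [[137, 215], [136, 232], [132, 249], [127, 265], [121, 277]]
8 -30 [[155, 218], [153, 235], [150, 252], [145, 268], [139, 280]]
145 [[183. 132.]]
155 [[183. 120.]]
166 [[183. 108.]]
120 240 [66 62 66] [-56.  29.  64.]
118 246 [60 60 61] [-59.  27.  59.]
165 130 [73 76 74] [-29.  62. 149.]
185 130 [71 68 71] [-12.  65. 150.]
140 300 [103 101 103] [-12. -45.  63.]
48 [-42.96136659  32.97581096  62.69180591] [201.72916667 259.45833333]
bar 37 [[-27.75223404  63.06290688 142.16894718]
 [-13.49595974  65.36684439 148.6295362 ]
 [ -1.82189873  70.06500775 151.65540536]
 [ -1.69073595  73.46038113 152.36487684]]
```

The knob sits at about y 34, z 60 in winch axes, so the drum is 3 teeth up. The bar's top is near 150–154, and I'll go down to feel for it.

```bash
python3 -m crank '[[0,0,0,15,0,0,0],[0,0,0,30,0,0,0],[0,0,0,40,0,0,0],[0,0,0,45,0,0,0],[0,0,0,47,0,0,0],[0,0,0,47,0,0,0],[0,0,0,47,0,0,0]]'
python3 - <<'E'
from h import *
for i in range(3):
    p,d=optics.camera('side');s=manip.read_state();print(s['clock'],s['eef_pos'],s['wrist_force'])
E
```

```text
clock: 2.9
eef_pos: [443.1, 277.9, 169.0]
eef_rot: [3.141, -0.0, 1.761]
wrist_force: [0.0, 0.5, -0.4]
finger_gap: 0.5
finger_force: 0.0
2.95 [443.07011658 277.95816828 168.9883335 ] [-0.20081358 -0.02510099  0.13803972]
3.0 [443.03620808 277.93818488 168.91792467] [-0.18389686  0.54598272  0.40676934]
3.05 [442.9819161  277.96760044 168.82185474] [ 0.15186546  0.27167654 -0.32820842]
```

```bash
python3 -m crank '[[0,2,0,1,0,0,0],[0,2,0,2,0,0,0],[0,2,0,4,0,0,0],[0,2,0,6,0,0,0],[0,2,0,7,0,0,0],[0,2,0,8,0,0,0],[0,2,0,8,0,0,0]]';python3 -m crank '[[0,0,0,0.5,0,0,0],[0,0,0,1,0,0,0],[0,0,0,1.5,0,0,0],[0,0,0,2,0,0,0],[0,0,0,2.5,0,0,0],[0,0,0,2.5,0,0,0]]'
```

```text
clock: 3.75
eef_pos: [442.5, 279.8, 160.3]
eef_rot: [-3.141, 0.0, 1.761]
wrist_force: [0.1, 0.1, -0.6]
finger_gap: 0.1
finger_force: 0.0
clock: 4.35
eef_pos: [442.5, 279.9, 157.9]
eef_rot: [-3.142, 0.0, 1.761]
wrist_force: [0.2, 0.1, 0.1]
finger_gap: 0.4
finger_force: 0.0
```

```bash
for i in 1; do python3 -m crank '[[0,0,0,0.5,0,0,0],[0,0,0,1,0,0,0],[0,0,0,1.5,0,0,0],[0,0,0,1.5,0,0,0],[0,0,0,1.5,0,0,0]]'; done
```

```text
clock: 4.85
eef_pos: [442.5, 279.9, 156.5]
eef_rot: [-3.142, 0.0, 1.761]
wrist_force: [0.1, 1.1, 0.3]
finger_gap: 0.4
finger_force: 0.0
```

```bash
python3 -m crank '[[0,0,0,0.5,0,0,0],[0,0,0,1,0,0,0],[0,0,0,1,0,0,0],[0,0,0,1,0,0,0]]'
```

```text
clock: 5.25
eef_pos: [442.5, 279.9, 155.4]
eef_rot: [-3.142, 0.0, 1.761]
wrist_force: [-0.8, 0.1, -0.0]
finger_gap: 0.4
finger_force: 0.0
```

```bash
python3 -m crank '[[0,0,0,0.5,0,0,0],[0,0,0,1,0,0,0],[0,0,0,1,0,0,0],[0,0,0,1,0,0,0]]'
```

```text
clock: 5.65
eef_pos: [442.5, 279.8, 154.4]
eef_rot: [-3.142, -0.0, 1.761]
wrist_force: [0.2, -0.2, -0.0]
finger_gap: 0.4
finger_force: 0.0
```

```bash
python3 -m crank '[[0,0,0,0.5,0,0,0],[0,0,0,1,0,0,0],[0,0,0,1,0,0,0],[0,0,0,1,0,0,0]]'
```

```text
clock: 6.05
eef_pos: [442.5, 279.8, 153.4]
eef_rot: [-3.142, 0.0, 1.761]
wrist_force: [0.3, 0.8, -0.3]
finger_gap: 0.4
finger_force: 0.0
```

```bash
python3 -m crank '[[0,0,0,0.5,0,0,0],[0,0,0,1,0,0,0],[0,0,0,1,0,0,0],[0,0,0,1,0,0,0]]'
```

```text
clock: 6.45
eef_pos: [442.5, 279.9, 152.4]
eef_rot: [-3.142, -0.0, 1.761]
wrist_force: [-1.7, 0.7, 0.2]
finger_gap: 0.6
finger_force: 0.0
```

```bash
python3 -m crank '[[0,0,0,0.5,0,0,0],[0,0,0,1,0,0,0],[0,0,0,1,0,0,0],[0,0,0,1,0,0,0]]'
```

```text
clock: 6.85
eef_pos: [442.5, 279.9, 151.5]
eef_rot: [3.141, -0.0, 1.761]
wrist_force: [-0.3, -0.8, 0.9]
finger_gap: 0.4
finger_force: 0.7
```

```bash
python3 -m crank '[[0,0,0,0.5,0,0,0],[0,0,0,0.5,0,0,0],[0,0,0,0.5,0,0,0]]'
```

```text
clock: 7.15
eef_pos: [442.6, 279.9, 151.3]
eef_rot: [3.141, -0.0, 1.761]
wrist_force: [-1.0, -0.5, 4.6]
finger_gap: 0.1
finger_force: 2.5
```

```bash
python3 -m crank '[[0,0,0,0.5,0,0,0],[0,0,0,0.5,0,0,0],[0,0,0,0.5,0,0,0]]'
```

```text
clock: 7.45
eef_pos: [442.6, 280.0, 151.0]
eef_rot: [3.141, -0.0, 1.761]
wrist_force: [-2.2, 0.5, 7.5]
finger_gap: 0.4
finger_force: 3.7
```

```bash
python3 -m crank '[[0,0,0,0.4,0,0,0],[0,0,0,0.8,0,0,0],[0,0,0,0.8,0,0,0]]'
```

```text
clock: 7.75
eef_pos: [442.6, 280.3, 150.5]
eef_rot: [3.141, -0.001, 1.761]
wrist_force: [-4.5, 1.2, 9.0]
finger_gap: 0.5
finger_force: 4.8
```

```bash
python3 -m crank '[[0,0,0,0.4,0,0,0],[0,0,0,0.8,0,0,0],[0,0,0,0.8,0,0,0]]'
```

```text
clock: 8.05
eef_pos: [442.6, 280.5, 149.9]
eef_rot: [3.14, -0.001, 1.761]
wrist_force: [-4.5, 2.6, 10.9]
finger_gap: 0.9
finger_force: 5.5
```

```bash
python3 -m crank '[[0,0.4,-0.2,0.2,0,0,0],[0,0.8,-0.4,0.4,0,0,0],[0,0.8,-0.4,0.4,0,0,0]]'
```

```text
clock: 8.35
eef_pos: [442.4, 281.0, 149.4]
eef_rot: [3.14, -0.001, 1.761]
wrist_force: [-1.4, 0.6, 8.9]
finger_gap: 0.6
finger_force: 4.6
```

```bash
python3 -m crank '[[0,0.2,-0.1,0.4,0,0,0],[0,0.4,-0.2,0.8,0,0,0],[0,0.4,-0.2,0.8,0,0,0]]'
```

```text
clock: 8.65
eef_pos: [442.2, 281.4, 148.6]
eef_rot: [3.139, -0.001, 1.761]
wrist_force: [-0.2, 1.3, 8.3]
finger_gap: 0.5
finger_force: 4.2
```

```bash
python3 -m crank '[[0,0.2,-0.1,0.3,0,0,0],[0,0.3,-0.2,0.6,0,0,0],[0,0.3,-0.2,0.6,0,0,0]]'
```

```text
clock: 8.95
eef_pos: [442.0, 281.6, 148.0]
eef_rot: [3.139, -0.001, 1.761]
wrist_force: [0.0, 0.9, 8.9]
finger_gap: 0.4
finger_force: 4.2
```

```bash
python3 -m crank '[[0,0.1,0,0.3,0,0,0],[0,0.2,0,0.5,0,0,0],[0,0.2,0,0.5,0,0,0]]'
python3 - <<'E'
from h import *
import cv2
p,d=optics.camera('side');np.savez('side2.npz',p=p,d=d);s=manip.read_state();print(s['clock'],s['eef_pos'],s['wrist_force'])
q,e=optics.camera('top');np.savez('top2.npz',p=q,d=e)
R,o=wpose([470.31,212.97,.1925])
for f in('side1','side2'):
    z=np.load(f+'.npz');P=(cloud('side',z['d'])-o)@R;p=z['p']
    m=(p.max(-1)<85)&(P[...,0]<-42)&(P[...,0]>-75)&(P[...,1]>-25)&(P[...,1]<60)&(P[...,2]>20)&(P[...,2]<110)
    print(f,m.sum(),np.median(P[m],0),np.argwhere(m).mean(0))
for f in('top1','top2'):
    z=np.load(f+'.npz');P=(cloud('top',z['d'])-o)@R;p=z['p']
    m=(p.max(-1)<45)&(abs(P[...,0]+38)<14)&(P[...,1]>-15)&(P[...,1]<55)&(P[...,2]>25)&(P[...,2]<120)
    print(f,m.sum(),np.median(P[m],0),np.argwhere(m).mean(0))
E
```

```text
clock: 9.25
eef_pos: [441.9, 281.9, 147.3]
eef_rot: [3.14, -0.001, 1.761]
wrist_force: [0.7, 2.5, 6.2]
finger_gap: 0.5
finger_force: 2.8
9.3 [441.92418442 281.9257054  147.28699894] [0.40428309 3.31906202 5.92315295]
side1 12 [-57.23148668  27.77312702  60.58753965] [198.5        228.41666667]
side2 10 [-56.51073291  26.42378933  59.67955771] [199.1 228.5]
top1 48 [-42.96136659  32.97581096  62.69180591] [201.72916667 259.45833333]
top2 39 [-44.8530026   30.99866337  62.38886809] [201.61538462 260.30769231]
```

```bash
cat > tr.py <<'E'
from h import *
import sys
R,o=wpose([470.31,212.97,.1925])
a=sys.argv[1]
for c in('side','top'):
    p,d=optics.camera(c);np.savez(c+a+'.npz',p=p,d=d);P=(cloud(c,d)-o)@R
    if c=='side': m=(p.max(-1)<85)&(P[...,0]<-42)&(P[...,0]>-75)&(P[...,1]>-25)&(P[...,1]<60)
    else: m=(p.max(-1)<45)&(abs(P[...,0]+38)<14)&(P[...,1]>-20)&(P[...,1]<55)
    m&=(P[...,2]>20)&(P[...,2]<110)
    if m.any():print(c,m.sum(),np.round(np.median(P[m],0),1),np.argwhere(m).mean(0).round(1))
s=manip.read_state();print(s['clock'],s['eef_pos'].round(2) if hasattr(s['eef_pos'],'round') else s['eef_pos'],s['wrist_force'])
E
python3 -m crank '[[0,0,0,0.2,0,0,0],[0,0,0,0.2,0,0,0],[0,0,0,0.2,0,0,0],[0,0,0,0.2,0,0,0],[0,0,0,0.2,0,0,0]]';python3 tr.py 3
```

```text
clock: 9.85
eef_pos: [441.9, 282.0, 147.1]
eef_rot: [3.139, -0.001, 1.761]
wrist_force: [0.5, 2.8, 5.9]
finger_gap: 0.4
finger_force: 2.9
side 12 [-56.9  23.5  57.4] [200.3 228.5]
top 47 [-44.4  29.5  58.2] [201.5 260.7]
9.95 [441.89 282.   147.08] [1.42859212 4.1771407  6.03337724]
```

```bash
python3 -m crank '[[0,0,0,0,0,0,0],[0,0,0,0,0,0,0],[0,0,0,0,0,0,0],[0,0,0,0,0,0,0],[0,0,0,0,0,0,0],[0,0,0,0,0,0,0],[0,0,0,0,0,0,0],[0,0,0,0,0,0,0],[0,0,0,0,0,0,0]]' | grep -E 'eef_pos|force';python3 tr.py 4
```

```text
eef_pos: [441.9, 282.0, 147.1]
wrist_force: [-0.1, 2.6, 5.7]
finger_force: 2.9
side 17 [-55.6  20.1  52.1] [203.1 228.2]
top 51 [-42.   26.6  54.6] [200.6 262. ]
10.95 [441.9  281.97 147.06] [1.22388264 3.11435074 5.95104307]
```

```bash
python3 -m crank '[[0,0,0,0,0,0,0],[0,0,0,0,0,0,0],[0,0,0,0,0,0,0],[0,0,0,0,0,0,0],[0,0,0,0,0,0,0],[0,0,0,0,0,0,0],[0,0,0,0,0,0,0],[0,0,0,0,0,0,0],[0,0,0,0,0,0,0]]'| grep -E 'eef_pos|force';python3 tr.py 5
```

```text
eef_pos: [441.9, 282.0, 147.1]
wrist_force: [1.1, 3.3, 5.7]
finger_force: 2.9
side 12 [-54.1  14.7  48.3] [205.5 228. ]
top 53 [-40.2  24.   50.3] [199.8 263.3]
11.95 [441.88 281.99 147.07] [1.19140489 2.24374293 5.49217566]
```

```bash
python3 -m crank '[[0,0,0,0,0,0,0],[0,0,0,0,0,0,0],[0,0,0,0,0,0,0],[0,0,0,0,0,0,0],[0,0,0,0,0,0,0],[0,0,0,0,0,0,0],[0,0,0,0,0,0,0],[0,0,0,0,0,0,0],[0,0,0,0,0,0,0]]' | grep -E 'eef_pos|force';python3 tr.py 6
```

```text
eef_pos: [441.9, 282.0, 147.1]
wrist_force: [0.7, 3.6, 6.4]
finger_force: 2.9
side 19 [-53.5  11.2  45.7] [207.4 227.9]
top 52 [-39.4  19.3  47.1] [199.1 265.1]
12.95 [441.88 281.98 147.08] [0.7850995  3.05256982 5.86008354]
```

```bash
python3 -m crank '[[0,0,0,0,0,0,0],[0,0,0,0,0,0,0],[0,0,0,0,0,0,0],[0,0,0,0,0,0,0],[0,0,0,0,0,0,0],[0,0,0,0,0,0,0],[0,0,0,0,0,0,0],[0,0,0,0,0,0,0],[0,0,0,0,0,0,0]]'| grep -E 'eef_pos|force';python3 tr.py 7
```

```text
eef_pos: [441.9, 282.0, 147.1]
wrist_force: [0.7, 4.1, 5.4]
finger_force: 2.9
side 22 [-53.   5.  42.] [209.6 227.3]
top 47 [-38.1  14.8  45.1] [198.3 267. ]
13.95 [441.9  281.98 147.08] [1.40130709 2.185249   5.45142521]
```

```bash
python3 -m crank '[[0,0,0,0,0,0,0],[0,0,0,0,0,0,0],[0,0,0,0,0,0,0],[0,0,0,0,0,0,0],[0,0,0,0,0,0,0],[0,0,0,0,0,0,0],[0,0,0,0,0,0,0],[0,0,0,0,0,0,0]]' | grep -E 'eef_pos|force';python3 tr.py 8
python3 - <<'E'
import numpy as np,cv2
p=np.load('top8.npz')['p'];q=np.load('side8.npz')['p']
a=cv2.resize(q[170:230,200:265,::-1],(400,370),interpolation=cv2.INTER_CUBIC);b=cv2.resize(p[160:220,235:300,::-1],(400,370),interpolation=cv2.INTER_CUBIC)
cv2.imwrite('pics/e.png',np.hstack([a,b]))
E
```

```text
eef_pos: [441.9, 282.0, 147.1]
wrist_force: [0.5, 2.5, 5.3]
finger_force: 2.9
side 26 [-52.6   2.3  40.8] [210.8 226.8]
top 37 [-38.   10.   43.9] [197.7 269. ]
14.85 [441.91 281.98 147.1 ] [-0.09356966  3.09335901  6.70616154]
```

View pics/e.png

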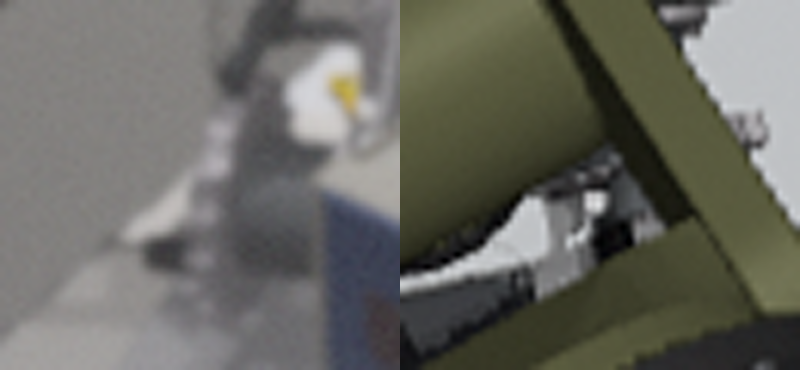

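The knob shows dark at (165,250) in the left half (side) and at (612,235) in the right half (top). That puts the drum at about 0.28 rad, with roughly half a second to go before release.

```bash
python3 -m crank '[[0,0,0,0,0,0,0],[0,0,0,0,0,0,0],[0,0,0,0,0,0,0],[0,0,0,0,0,0,0],[0,0,0,0,0,0,0],[0,0,0,-5,0,0,0],[0,0,0,-15,0,0,0],[0,0,0,-28,0,0,0],[0,0,0,-40,0,0,0],[0,0,0,-50,0,0,0]]';python3 tr.py 9
```

```text
clock: 15.85
eef_pos: [441.5, 281.5, 197.9]
eef_rot: [3.141, -0.0, 1.761]
wrist_force: [0.0, 0.6, -0.8]
finger_gap: 0.5
finger_force: 0.0
side 30 [-51.3  -4.1  40.4] [212.6 226.4]
top 52 [-43.    4.8  41.9] [199.2 272. ]
15.95 [441.87 281.67 198.1 ] [ 0.49011252  0.20913551 -0.2806318 ]
```

```bash
python3 -m crank '[[0,-20,0,-20,0,0,0],[0,-60,0,-30,0,0,0],[0,-100,0,-30,0,0,0],[0,-140,0,-30,0,0,0],[0,-180,0,-30,0,0,0],[0,-220,0,-30,0,0,0],[0,-260,0,-30,0,0,0],[0,-300,0,-30,0,0,0],[0,-320,0,-30,0,0,0],[0,-320,0,-30,0,0,0]]'|grep pos; python3 -m crank '[[0,0,0,0,0,0,0],[0,0,0,0,0,0,0],[0,0,0,0,0,0,0],[0,0,0,0,0,0,0],[0,0,0,0,0,0,0],[0,0,0,0,0,0,0],[0,0,0,0,0,0,0],[0,0,0,0,0,0,0],[0,0,0,0,0,0,0],[0,0,0,0,0,0,0]]'|grep clock;python3 tr.py 10;python3 -m crank '[[0,0,0,0,0,0,0],[0,0,0,0,0,0,0],[0,0,0,0,0,0,0],[0,0,0,0,0,0,0],[0,0,0,0,0,0,0],[0,0,0,0,0,0,0],[0,0,0,0,0,0,0],[0,0,0,0,0,0,0],[0,0,0,0,0,0,0],[0,0,0,0,0,0,0]]'|grep clock;python3 tr.py 11;python3 - <<'E'
import numpy as np,cv2
p=np.load('top11.npz')['p'];q=np.load('side11.npz')['p']
a=cv2.resize(q[170:230,200:265,::-1],(400,370),interpolation=cv2.INTER_CUBIC);b=cv2.resize(p[145:225,215:300,::-1],(400,370),interpolation=cv2.INTER_CUBIC)
cv2.imwrite('pics/f.png',np.hstack([a,b]))
E
```

```text
eef_pos: [501.8, -34.9, 225.9]
clock: 17.95
side 17 [-50.7  -8.5  39.8] [213.6 226. ]
top 47 [-43.5  -0.1  41.7] [199.1 274.1]
18.05 [501.82 -32.9  226.35] [ 0.45577654 -0.04124859  0.15959647]
clock: 19.05
side 18 [-50.8  -8.4  40.4] [213.7 226.2]
top 48 [-43.5   0.2  42.2] [199. 274.]
19.15 [501.83 -32.9  226.36] [ 0.10793566 -0.78543882 -0.04095809]
```

View pics/f.png

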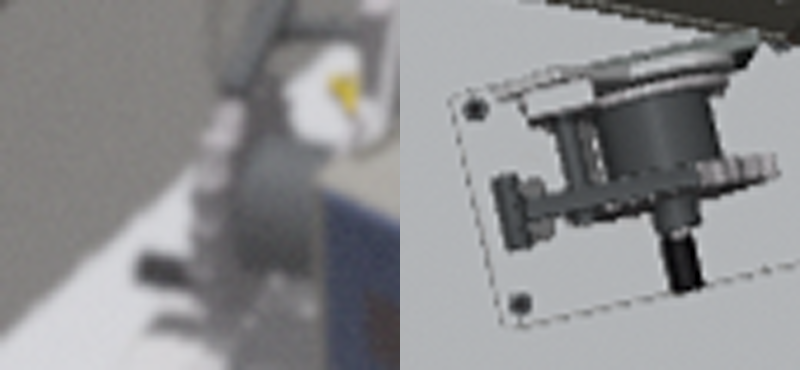

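The left half (side) shows the knob at (165,270). The right half (top) shows the crank hanging in line under the axle over the tab at (683,262), at y≈0 and unchanged between readings one second apart. The pawl bar is seated at (512,212) and the drum is held at 0.

```bash
python3 -c "
from cell import manip
print(manip.sign_off())"
```

```text
the job is handed in; nothing more can be done
None
```

The winch is slacked off: the pawl caught and holds the drum with the crank arm straight down over the index tab, the robot is clear of it, and the job was handed in at about 19 s.

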